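# Catch the photometer's falling cover and lower it shut

### The arm

A 6-joint arm with a two-finger parallel gripper is mounted at the origin on a cart in front of the work surface, level with it; the furniture and walls round the work are solid. World frame = base frame: x ahead of the robot, y to its left, z up, the work surface at z = 0. Lengths are in m, angles in rad, forces in N, time in s.
With the tool pointing down it reaches from about 0.375 to 0.925 m from the base axis. Payload 5.7 kg.
Tool frame: the origin (TCP) lies on the front face of the gripper's body, between the roots of the fingers; the fingertips stand 80 mm ahead of it and the grasp point (between the pads) lies 61 mm ahead of it; z points along the fingers, y is the direction in which the jaws open and shut (so a half turn about z gives the same grasp; the last joint's range is limited). The gripper opens to 88 mm and grips with 3 to 60 N. Pads are 20 mm wide; open, the fingers measure 115 mm over their backs; the gripper's body (75 mm by 178 mm) begins 61 mm behind the grasp point.
Start: joints at [-1.414, 0.359, 1.51, -0, 1.272, -0.115], TCP at [0.161, -0.578, 0.303] pointing down, gripper open.
Joint ranges: [-2.97, 2.97], [-1.01, 2.36], [0.21, 2.38], [-0.96, 4.11], [0.2, 2.71], [-2.98, 2.98]. Speed limits (rad/s): [2.39, 2.39, 3.14, 3.14, 3.14, 3.14].

### API

Orientations are given as [roll, pitch, yaw] about the fixed x, y, z axes, in that order (R = Rz(yaw) Ry(pitch) Rx(roll)).
In Python, from plant import r, eyes gives the robot as it stands.
- The arm moves only by the tool send_rows, never from a script. Its argument "plan" is a list that holds one entry, the list of rows, each a list of 5 numbers: the closure, from 0 (fully open) to 1 (shut), then the shift along the world's x, y, z in m, then the turn about the world's z in degrees. In form: [[[grip, tx, ty, tz, turn], ...]]. A call has 1 to 12 rows; each row is the pose to reach, as a shift and turn from the pose measured when the call began; what a row does not reach only later rows make up. A row lasts 1/12 s, in which the tool goes at most 41.7 mm and 7.16 degrees, less where a joint would pass 70% of its speed; a pose out of reach is approached as far as the arm can. A call with a gripper value outside its range is refused whole. The fingers move at their own pace and stop on an object; the grip force is fixed at half the most. Time passes only in rows, so rows that repeat a pose let the fingers close. It gives the time, the measured TCP pose, the force and the opening at its end, in the units of the state.
- r.get_state(): the state, without advancing time (a new reading comes with each control period).
- eyes.snapshot(name): name is "side" or "top" or "wrist"; returns the picture (400x640x3 uint8, blue, green, red); there is no depth.
- eyes.camera_model(name): a dict with "K" (3x3 intrinsics, pixels), "eye" and "orientation" of the camera in the world. Camera axes: x right, y up, looking along -z (the intrinsics and any distortion apply to the point x, -y, -z); pixel columns grow to the right and rows downward; lengths in m; the calibration is good to about 2 mm. A picture is of the moment at which its call begins: read the wrist's pose just before it. camera_model takes no time and is no camera call; for the wrist camera it gives the pose at the moment of the call.
- r.close_job(): hands the job in, once; it reports no verdict.
The state is a dict: "clock": time; "qpos": joint angles; "qvel": joint speeds; "tau": joint torques, N m; "tcp_pos": TCP position; "eef_rot": TCP orientation; "wrist_force": force on the tool from outside, world axes, zero at the start; "moment": the same for the moment, N m; "gripper_width": finger opening in m.
Only numpy, scipy, OpenCV 4.12 (cv2) and the standard library are available. Lean on these libraries where they do the work, as an engineer would, in place of code of your own. Each camera call takes 0.05 s, during which the arm holds its last target. There are 200 camera calls.

### The job

Close the open cover of the photometer on the bench without grasping anything: tip the cover over from behind with a fingertip until it starts to fall, catch it from below on the back of a finger and bring it to a stop while it is still clearly open, then lower it slowly on the finger until it is fully shut, so that it never bangs down. Push gently, do not pinch the cover, and leave the cuvettes and everything else where they stand; finish clear of everything.

Things in the scene. Friction and masses are not known exactly. Their poses are not given: they have to be found in the camera images.
- photometer: White bench photometer, fixed to the bench. Origin: centre of the underside of its open cuvette well, which is 150 (x) x 130 (y) x 100 mm high; a low console 70 mm high with a small screen adjoins it on its +x side (x 75 to 165 mm). z up. The cover's hinge line runs along its x axis at y = -68 mm, z = 100 mm; the free side of the cover, with its tab, comes down on the +y side. Its yaw is 0.15 to 0.75.
- cover (a joint): Opening angle of the grey cover in rad: 0 fully shut (lying on the rim, top face 7.5 mm above it), 1.57 upright, 1.85 the back stop. It starts leaning back near the stop. The cover (about 0.25 kg, plate 150 x 131 x 6 mm) has a damped hinge without springs: past upright it falls shut by itself, slowly at first (roughly 0.64 x cos(angle) rad/s, so about 4 s from 1.48 to 0.5 rad), and would bang if not caught. To hold it up at the tab takes about 1 N.
- tab_edge (a point): Middle of the outer edge, on the underside, of the blue finger tab of the cover: the tab is 70 mm wide (along the photometer's x), 5 mm thick and stands 32 mm beyond the cover's plate and the well's front wall. The edge is 165 mm from the hinge line. With the cover shut it is 101 mm above the bench with free space below the tab, so a finger under the tab can follow it all the way down and leave below it. Its axes are those of the cover.
- cover_hinge (a point): Middle of the cover's hinge line. Axes turn with the cover: x along the hinge, y towards the tab, z out of the outer face. Left of the photometer a fixed clear splash screen 215 mm high stands along the bench (at y = 0.47 m, x 0.31 to 0.78 m) before a tall cabinet: keep hand and wrist clear of both.
- cuvette_1: Small cuvette, clear with orange contents and a white cap, 12 x 12 x 48 mm, loose and upright in the aluminium block in the well, its top below the rim; origin at its foot. Must stay put.
- cuvette_2: Small cuvette, clear with yellow contents and a white cap, 12 x 12 x 48 mm, loose and upright in the aluminium block in the well, its top below the rim; origin at its foot. Must stay put.
- cuvette_3: Small cuvette, clear with red contents and a white cap, 12 x 12 x 48 mm, loose and upright in the aluminium block in the well, its top below the rim; origin at its foot. Must stay put.
- petri: Bystander: clear petri dish, 61 mm across, 16 mm high, origin under its centre.
- filter_box: Bystander: blue carton 65 x 90 x 40 mm, origin under its centre.
- wipes_box: Bystander: green carton 66 x 108 x 72 mm, origin under its centre.
- tube: Bystander: standing tube with a green cap, 34 mm across, 111 mm high, origin under its centre.
- timer: Bystander: white timer 60 x 62 x 16 mm, origin under its centre.

How it is judged:
By the outcome, as a careful person would: the job done as asked, in the order asked, and still so for the second after the job is handed in, with the robot touching nothing.
It also fails if it takes over 64 s, if anything falls off the work surface, if the arm or the gripper's body presses on something with over 40 N, if the wrist force passes 120 N, or if a joint passes its speed limit or range.

## Working session

There is one attempt and no reset: what is moved stays moved. The work goes in short steps, Python scripts to look and compute and a tool call to move; the robot and the scene stay as the last step left them, time stands still between calls to the robot, and variables do not carry over. Pictures are saved under pics/ and viewed, about 8 in all and at most 12, crops included, and the job is handed in when it is done.

Besides the shell and the picture viewer there is one more tool, called after "Call:" by a JSON object that holds its "fn" and its "kwargs". send_rows: Moves the arm, as the interface text tells. Its arguments: {"type":"object","properties":{"plan":{"type":"array","items":{"type":"array","items":{"type":"array","items":{"type":"number"}}}}},"required":["plan"]}

```bash
ls; mkdir -p pics
python3 - <<'E'
from plant import r, eyes
import cv2
print(r.get_state())
for n in ("side","top"):
    im=eyes.snapshot(n); cv2.imwrite(f"pics/{n}0.png",im)
    print(n,eyes.camera_model(n))
E
```

```text
pics
{'clock': 0.0, 'qpos': array([-1.41410360e+00,  3.59502780e-01,  1.51142825e+00,  1.62067506e-05,
        1.27251556e+00, -1.15119606e-01]), 'qvel': array([ 0.00014092,  0.00075357, -0.00180721,  0.00234045,  0.00048075,
       -0.00065651]), 'tau': array([ 2.38925866e-03, -5.15368152e+01, -2.70726854e+01,  6.76156324e-02,
        3.51962715e-02, -1.63983368e-04]), 'tcp_pos': array([ 0.16098599, -0.5774285 ,  0.30181239]), 'eef_rot': array([-3.13975277e+00, -2.28332692e-04,  2.71807344e-01]), 'wrist_force': array([-0.25148748,  0.1042142 , -0.03150558]), 'moment': array([-0.00236754,  0.01900983,  0.04804827]), 'gripper_width': 0.0877989426894657}
side {'K': array([[518.26605933,   0.        , 318.46703443],
       [  0.        , 518.26605933, 202.7291658 ],
       [  0.        ,   0.        ,   1.        ]]), 'eye': array([-0.81123959,  0.63402011,  1.09602542]), 'orientation': array([ 0.9854896 , -0.01352474, -1.98093691])}
top {'K': array([[362.75728174,   0.        , 320.68412533],
       [  0.        , 362.75728174, 207.79589651],
       [  0.        ,   0.        ,   1.        ]]), 'eye': array([0.4054725 , 0.04793392, 1.34239725]), 'orientation': array([ 0.15332631, -0.01933995, -1.59773478])}
```

View pics/side0.png

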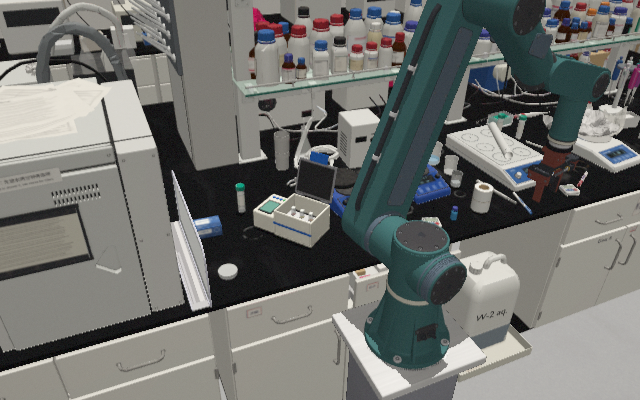

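View pics/top0.png

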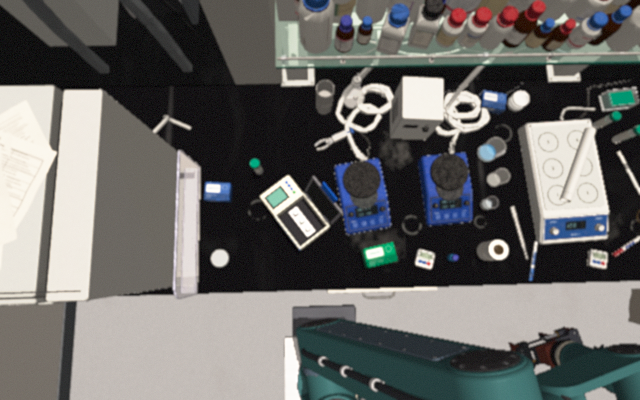

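The side view shows the photometer at about (295,215) with its cover upright at (315,180). In the top view it is at about (300,210), with the hinge on its right and a blue stirrer behind the cover at (362,195). I'll zoom in on both.

Run:
```python
import cv2,numpy as np
s=cv2.imread("pics/side0.png")[140:260,220:380]; t=cv2.imread("pics/top0.png")[140:275,190:400]
a=cv2.resize(s,None,fx=5,fy=5,interpolation=cv2.INTER_CUBIC); cv2.imwrite("pics/s1.png",a[:600,:800])
b=cv2.resize(t,None,fx=3.8,fy=3.8,interpolation=cv2.INTER_CUBIC); cv2.imwrite("pics/t1.png",b)
```

```text
(no output)
```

View pics/s1.png

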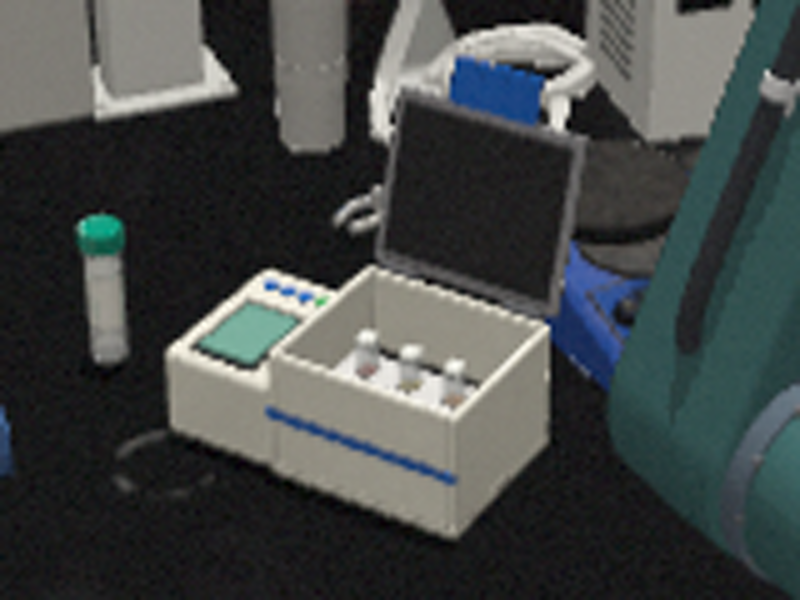

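View pics/t1.png

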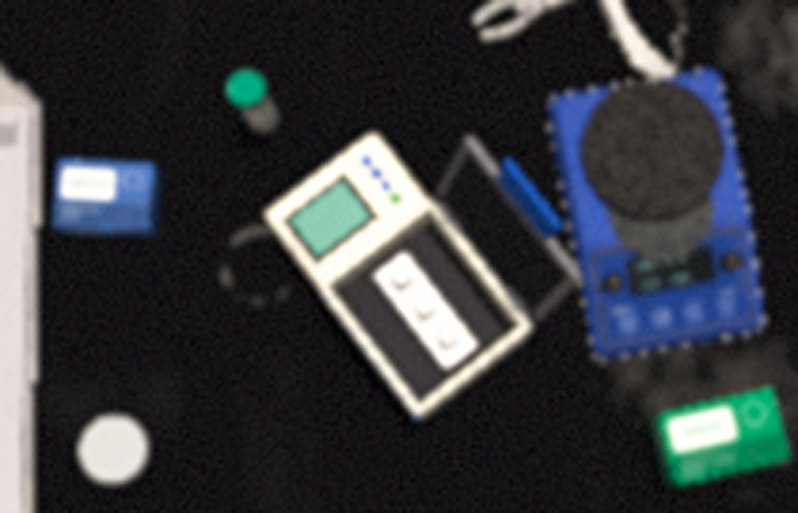

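Rim corners in the zoomed pictures, in order far hinge, near hinge, near front, far front:

- Side: (372,268), (548,322), (456,415), (272,350).
- Top: (435,203), (530,325), (418,415), (325,285).

The tab's outer edge runs from (452,58) to (545,78) in the side view and is near (532,195) in the top view.

```bash
cat > h.py <<'E'
import numpy as np,cv2
from scipy.spatial.transform import Rotation as R
from plant import r,eyes
def ray(n,u,v,c=None):
    c=c or eyes.camera_model(n); K=c["K"]
    d=np.array([(u-K[0,2])/K[0,0],-(v-K[1,2])/K[1,1],-1])
    return np.array(c["eye"]),R.from_euler("xyz",c["orientation"]).apply(d)
def onz(n,u,v,z,c=None):
    e,d=ray(n,u,v,c); return e+d*(z-e[2])/d[2]
def proj(n,P,c=None):
    c=c or eyes.camera_model(n); K=c["K"]
    q=R.from_euler("xyz",c["orientation"]).inv().apply(np.atleast_2d(P)-c["eye"])
    return np.c_[K[0,2]-K[0,0]*q[:,0]/q[:,2],K[1,2]+K[1,1]*q[:,1]/q[:,2]]
E
cat > m.py <<'E'
from h import *
from scipy.optimize import least_squares
S=lambda p:((p[0]+.5)/5-.5+220,(p[1]+.5)/5-.5+140)
T=lambda p:((p[0]+.5)/3.8-.5+190,(p[1]+.5)/3.8-.5+140)
cs=[(372,268),(548,322),(456,415),(272,350)];ct=[(435,203),(530,325),(418,415),(325,285)]
L=np.array([(75,-65),(-75,-65),(-75,65),(75,65)])/1e3
A=np.array([onz("side",*S(p),.1)[:2] for p in cs]);B=np.array([onz("top",*T(p),.1)[:2] for p in ct])
print(A.round(4),B.round(4),sep="\n")
def f(x,P): 
    c,s=np.cos(x[2]),np.sin(x[2]); return (L@np.array([[c,s],[-s,c]])+x[:2]-P).ravel()
for P in (A,B,(A+B)/2):
    o=least_squares(f,[.5,.2,.4],args=(P,)); print(o.x.round(4),np.abs(o.fun).max().round(4))
x=o.x;yaw=x[2]
ex=np.array([np.cos(yaw),np.sin(yaw),0]);ey=np.array([-ex[1],ex[0],0])
H=np.r_[x[:2],.1]-.068*ey; print("hinge",H.round(4))
# cover angle: try tab edge projections
for a in (1.6,1.65,1.7,1.75,1.8,1.85):
    d=ey*np.cos(a)+np.array([0,0,1])*np.sin(a); P=[H+.165*d+s*.035*ex for s in (1,-1)]
    qs=(proj("side",P)-[220,140])*5;qt=(proj("top",P)-[190,140])*3.8
    print(a,qs.round().tolist(),qt.round().tolist(),(H+.165*d).round(4))
for nm,p,z in (("timer",(0,0),0),):pass
print("tubecap",onz("top",*T((246,88)),.11)[:2],"stirrer L corners",[onz("top",*T(p),.05)[:2].round(3).tolist() for p in ((555,100),(597,352),(763,322),(712,72))],"plate",onz("top",*T((650,150)),.1)[:2])
print("petri",onz("top",*T((113,449)),.015)[:2],"green",onz("top",*T((722,435)),.07)[:2],"fb",onz("top",*T((105,195)),.04)[:2])
E
python3 m.py
```

```text
[[ 0.6515  0.0787]
 [ 0.5402 -0.0089]
 [ 0.4628  0.0929]
 [ 0.5804  0.1793]]
[[ 0.6501  0.0751]
 [ 0.5356 -0.0086]
 [ 0.4572  0.0942]
 [ 0.5767  0.1763]]
[0.5587 0.0855 0.6429] 0.0063
[0.5549 0.0842 0.6268] 0.0046
[0.5568 0.0849 0.6348] 0.005
hinge [0.5971 0.0301 0.1   ]
1.6 [[423.0, 68.0], [513.0, 94.0]] [[464.0, 188.0], [518.0, 257.0]] [0.6    0.0262 0.2649]
1.65 [[429.0, 64.0], [519.0, 90.0]] [[472.0, 182.0], [526.0, 250.0]] [0.6049 0.0196 0.2645]
1.7 [[436.0, 60.0], [525.0, 86.0]] [[480.0, 176.0], [534.0, 244.0]] [0.6098 0.013  0.2636]
1.75 [[442.0, 57.0], [531.0, 82.0]] [[488.0, 170.0], [542.0, 238.0]] [0.6146 0.0064 0.2624]
1.8 [[448.0, 54.0], [537.0, 80.0]] [[496.0, 165.0], [550.0, 233.0]] [ 6.194e-01 -1.000e-04  2.607e-01]
1.85 [[454.0, 52.0], [542.0, 78.0]] [[504.0, 159.0], [558.0, 227.0]] [ 0.6241 -0.0065  0.2586]
tubecap [0.75980296 0.24629178] stirrer L corners [[0.759, -0.042], [0.514, -0.073], [0.538, -0.231], [0.783, -0.195]] plate [ 0.69547968 -0.12466759]
petri [0.43624213 0.38704552] green [ 0.43290315 -0.18338813] fb [0.67706904 0.39201097]
```

The photometer is at about (0.556, 0.085) with yaw 0.63, and the cover stands at about 1.83 rad. The moves only shift and turn about z, so the tool may have to stay pointing down. I'll make a free-space move and see what the arm does at the edge of its reach.

Call:
{"fn": "send_rows", "kwargs": {"plan": [[[1,0.05,0.05,0.04,0],[1,0.08,0.08,0.08,0],[1,0.1,0.1,0.12,0],[1,0.1,0.1,0.16,0],[1,0.1,0.1,0.2,0],[1,0.1,0.1,0.24,0],[1,0.1,0.1,0.28,0],[1,0.1,0.1,0.32,0],[1,0.1,0.1,0.36,0],[1,0.1,0.1,0.4,0],[1,0.1,0.1,0.44,0],[1,0.1,0.1,0.48,0]]]}}

```text
clock: 1.1
tcp_pos: [0.2607, -0.4767, 0.7481]
eef_rot: [-3.14, -0.0, 0.272]
wrist_force: [0.5, -0.9, 0.9]
gripper_width: 0.0115
```

Call:
{"fn": "send_rows", "kwargs": {"plan": [[[1,0,0,0.04,0],[1,0,0,0.08,0],[1,0,0,0.12,0],[1,0,0,0.16,0],[1,0,0,0.2,0],[1,0,0,0.24,0],[1,0,0,0.28,0],[1,0,0,0.32,0],[1,0,0,0.36,0],[1,0,0,0.36,0]]]}}

```text
clock: 1.93
tcp_pos: [0.2236, -0.4086, 0.8905]
eef_rot: [3.122, -0.005, 0.272]
wrist_force: [0.4, 1.2, -0.9]
gripper_width: 0.0004
```

```bash
python3 -c "
from plant import r
s=r.get_state(); print(s['qpos'].round(3),s['tcp_pos'],s['eef_rot'],s['qvel'].round(2))"
```

```text
[-1.221  0.26   0.214  0.007  2.648  0.084] [ 0.22361678 -0.40858844  0.8904611 ] [ 3.12219705 -0.00467354  0.27201802] [-0.03 -0.08  0.    0.    0.09 -0.02]
```

Call:
{"fn": "send_rows", "kwargs": {"plan": [[[1,0,0,0.3,0],[1,0,0,0.3,0],[1,0,0,0.3,0],[1,0,0,0.3,0],[1,0,0,0.3,0],[1,0,0,0.3,0]]]}}

```text
clock: 2.43
tcp_pos: [0.1909, -0.3487, 0.9239]
eef_rot: [3.103, -0.008, 0.272]
wrist_force: [1.0, 0.2, 1.5]
gripper_width: 0.0009
```

```bash
cat > st.py <<'E'
from h import *
s=r.get_state(); M=R.from_euler('xyz',s['eef_rot']).as_matrix()
print(s['clock'],s['qpos'].round(3),s['tcp_pos'].round(4),s['eef_rot'].round(3),'z',M[:,2].round(3),'y',M[:,1].round(3),'F',s['wrist_force'].round(2),'w',round(s['gripper_width'],4))
E
python3 st.py
```

```text
2.4333 [-1.249  0.18   0.215  0.016  2.708  0.064] [ 0.1909 -0.3487  0.9239] [ 3.103 -0.008  0.272] z [ 0.019 -0.035 -0.999] y [ 0.268 -0.963  0.039] F [1.02 0.2  1.47] w 0.0009
```

Call:
{"fn": "send_rows", "kwargs": {"plan": [[[1,-0.15,0.27,0,0],[1,-0.15,0.27,0,0],[1,-0.15,0.27,0,0],[1,-0.15,0.27,0,0],[1,-0.15,0.27,0,0],[1,-0.15,0.27,0,0]]]}}

```text
clock: 2.93
tcp_pos: [0.0717, -0.1314, 0.9157]
eef_rot: [3.094, -0.005, 0.274]
wrist_force: [-1.4, -0.8, 2.3]
gripper_width: -0.0
```

```bash
python3 st.py
```

```text
2.9333 [-1.591 -0.251  0.642  0.043  2.707 -0.254] [ 0.0717 -0.1314  0.9157] [ 3.094 -0.005  0.274] z [ 0.017 -0.044 -0.999] y [ 0.27  -0.962  0.047] F [-1.39 -0.78  2.29] w -0.0
```

Call:
{"fn": "send_rows", "kwargs": {"plan": [[[1,0,0,9,0],[1,0,0,9,0],[1,0,0,9,0],[1,0,0,9,0],[1,0,0,9,0],[1,0,0,9,0]]]}}

```text
clock: 3.43
tcp_pos: [0.1031, -0.1635, 0.9363]
eef_rot: [3.063, 0.001, 0.274]
wrist_force: [-0.6, -0.8, -0.3]
gripper_width: 0.001
```

```bash
python3 st.py
```

```text
3.4333 [-1.383 -0.164  0.52   0.014  2.707 -0.072] [ 0.1031 -0.1635  0.9363] [3.063e+00 1.000e-03 2.740e-01] z [ 0.021 -0.076 -0.997] y [ 0.269 -0.96   0.079] F [-0.56 -0.76 -0.32] w 0.001
```

The tool tilts outward slightly with each out-of-reach call, and the next call starts from that tilt. A modest tilt towards the hinge would help carry the tab on the finger's back, so I'll repeat this a few times, high up and clear of everything.

Call:
{"fn": "send_rows", "kwargs": {"plan": [[[1,0,0,1,0],[1,0,0,1,0],[1,0,0,1,0]]]}}

```text
clock: 3.68
tcp_pos: [0.1129, -0.1718, 0.9481]
eef_rot: [3.03, 0.004, 0.274]
wrist_force: [-0.1, 0.4, -0.4]
gripper_width: 0.0007
```

Call:
{"fn": "send_rows", "kwargs": {"plan": [[[1,0,0,1,0],[1,0,0,1,0],[1,0,0,1,0]]]}}

```text
clock: 3.93
tcp_pos: [0.1202, -0.178, 0.9589]
eef_rot: [2.997, 0.007, 0.274]
wrist_force: [0.4, -0.2, 0.7]
gripper_width: 0.0002
```

Call:
{"fn": "send_rows", "kwargs": {"plan": [[[1,0,0,1,0],[1,0,0,1,0],[1,0,0,1,0]]]}}

```text
clock: 4.18
tcp_pos: [0.1257, -0.1825, 0.969]
eef_rot: [2.964, 0.008, 0.274]
wrist_force: [0.8, 0.2, 0.2]
gripper_width: 0.0002
```

Call:
{"fn": "send_rows", "kwargs": {"plan": [[[1,0,0,1,0],[1,0,0,1,0],[1,0,0,1,0]]]}}

```text
clock: 4.43
tcp_pos: [0.1298, -0.1855, 0.9786]
eef_rot: [2.931, 0.009, 0.274]
wrist_force: [-0.2, -0.3, 0.6]
gripper_width: 0.0005
```

```bash
python3 st.py
```

```text
4.4333 [-1.241 -0.083  0.308 -0.049  2.707  0.008] [ 0.1298 -0.1855  0.9786] [2.931 0.009 0.274] z [ 0.048 -0.203 -0.978] y [ 0.266 -0.941  0.209] F [-0.17 -0.26  0.64] w 0.0005
```

Call:
{"fn": "send_rows", "kwargs": {"plan": [[[1,0,0,1,0],[1,0,0,1,0]]]}}

```text
clock: 4.6
tcp_pos: [0.1318, -0.1869, 0.9877]
eef_rot: [2.899, 0.01, 0.274]
wrist_force: [0.2, -0.3, 0.9]
gripper_width: 0.0005
```

Call:
{"fn": "send_rows", "kwargs": {"plan": [[[1,0,0,1,0],[1,0,0,1,0]]]}}

```text
clock: 4.77
tcp_pos: [0.1334, -0.1874, 0.9966]
eef_rot: [2.867, 0.011, 0.273]
wrist_force: [0.1, 0.8, 0.4]
gripper_width: 0.0002
```

Call:
{"fn": "send_rows", "kwargs": {"plan": [[[1,0,0,1,0],[1,0,0,1,0],[1,0,0,1,0]]]}}

```text
clock: 5.02
tcp_pos: [0.1248, -0.1776, 1.0025]
eef_rot: [2.841, 0.011, 0.273]
wrist_force: [-0.4, 0.6, -0.9]
gripper_width: 0.0004
```

Call:
{"fn": "send_rows", "kwargs": {"plan": [[[1,0,0,1,0],[1,0,0,1,0],[1,0,0,1,0]]]}}

```text
clock: 5.27
tcp_pos: [0.1146, -0.1671, 1.0071]
eef_rot: [2.818, 0.01, 0.272]
wrist_force: [-0.2, 0.5, -0.2]
gripper_width: 0.0001
```

Call:
{"fn": "send_rows", "kwargs": {"plan": [[[1,0,0,1,0],[1,0,0,1,0],[1,0,0,1,0]]]}}

```text
clock: 5.52
tcp_pos: [0.1056, -0.1583, 1.0112]
eef_rot: [2.796, 0.011, 0.27]
wrist_force: [0.3, -0.6, 0.4]
gripper_width: 0.0001
```

Call:
{"fn": "send_rows", "kwargs": {"plan": [[[1,0,0,1,0],[1,0,0,1,0],[1,0,0,1,0]]]}}

```text
clock: 5.77
tcp_pos: [0.0983, -0.1514, 1.0146]
eef_rot: [2.775, 0.012, 0.267]
wrist_force: [0.3, -0.1, 0.4]
gripper_width: 0.0004
```

```bash
python3 st.py
```

```text
5.7667 [-1.486 -0.147  0.215  0.129  2.707 -0.058] [ 0.0983 -0.1514  1.0146] [2.775 0.012 0.267] z [ 0.084 -0.348 -0.934] y [ 0.251 -0.899  0.358] F [ 0.29 -0.12  0.36] w 0.0004
```

Call:
{"fn": "send_rows", "kwargs": {"plan": [[[1,0,0,1,0],[1,0,0,1,0]]]}}

```text
clock: 5.93
tcp_pos: [0.0936, -0.1473, 1.0175]
eef_rot: [2.756, 0.012, 0.265]
wrist_force: [0.5, -0.2, -0.5]
gripper_width: 0.0002
```

Call:
{"fn": "send_rows", "kwargs": {"plan": [[[1,0,0,1,0],[1,0,0,1,0]]]}}

```text
clock: 6.1
tcp_pos: [0.0913, -0.1449, 1.0201]
eef_rot: [2.737, 0.013, 0.261]
wrist_force: [-0.9, 0.0, 0.5]
gripper_width: 0.0006
```

Call:
{"fn": "send_rows", "kwargs": {"plan": [[[1,0,0,1,0],[1,0,0,1,0]]]}}

```text
clock: 6.27
tcp_pos: [0.0922, -0.1438, 1.0222]
eef_rot: [2.721, 0.014, 0.258]
wrist_force: [0.1, -0.0, 0.7]
gripper_width: 0.0003
```

Call:
{"fn": "send_rows", "kwargs": {"plan": [[[1,0,0,1,0],[1,0,0,1,0]]]}}

```text
clock: 6.43
tcp_pos: [0.0956, -0.1438, 1.0238]
eef_rot: [2.708, 0.016, 0.252]
wrist_force: [-0.5, -0.1, 0.2]
gripper_width: 0.0004
```

Call:
{"fn": "send_rows", "kwargs": {"plan": [[[1,0,0,1,0],[1,0,0,1,0]]]}}

```text
clock: 6.6
tcp_pos: [0.1001, -0.1431, 1.0245]
eef_rot: [2.7, 0.018, 0.247]
wrist_force: [-0.4, 0.0, 0.2]
gripper_width: 0.0004
```

Call:
{"fn": "send_rows", "kwargs": {"plan": [[[1,0,0,1,0],[1,0,0,1,0]]]}}

```text
clock: 6.77
tcp_pos: [0.1037, -0.1413, 1.0247]
eef_rot: [2.696, 0.02, 0.244]
wrist_force: [0.6, 1.1, 0.1]
gripper_width: 0.0007
```

Call:
{"fn": "send_rows", "kwargs": {"plan": [[[1,0,0,1,0],[1,0,0,1,0]]]}}

```text
clock: 6.93
tcp_pos: [0.1065, -0.1383, 1.025]
eef_rot: [2.693, 0.022, 0.243]
wrist_force: [0.3, 0.6, -0.8]
gripper_width: 0.0002
```

Call:
{"fn": "send_rows", "kwargs": {"plan": [[[1,0,0,1,0],[1,0,0,1,0]]]}}

```text
clock: 7.1
tcp_pos: [0.1087, -0.1349, 1.0251]
eef_rot: [2.69, 0.024, 0.243]
wrist_force: [0.6, 0.3, 0.3]
gripper_width: 0.0005
```

```bash
python3 st.py
```

```text
7.1 [-2.241 -0.243  0.215  0.909  2.707 -0.004] [ 0.1087 -0.1349  1.0251] [2.69  0.024 0.243] z [ 0.084 -0.429 -0.899] y [ 0.227 -0.871  0.436] F [0.61 0.28 0.34] w 0.0005
```

Tilt has levelled off at about 0.45 rad (26°), which is enough to carry the tab. Next I'll go above the spot behind the cover and turn the finger to face the hinge.

Call:
{"fn": "send_rows", "kwargs": {"plan": [[[1,0.03,0.01,-0.03,2],[1,0.06,0.02,-0.06,4],[1,0.09,0.03,-0.08,6],[1,0.12,0.04,-0.11,8],[1,0.15,0.05,-0.14,10],[1,0.18,0.05,-0.17,12],[1,0.21,0.06,-0.19,14],[1,0.24,0.06,-0.22,16],[1,0.27,0.07,-0.25,18],[1,0.3,0.08,-0.28,20],[1,0.33,0.08,-0.3,22],[1,0.35,0.09,-0.32,25]]]}}

```text
clock: 8.1
tcp_pos: [0.4431, -0.0477, 0.7428]
eef_rot: [2.685, 0.013, 0.683]
wrist_force: [0.2, -1.0, 1.4]
gripper_width: 0.0007
```

```bash
python3 st.py
```

```text
8.1 [-2.795 -1.006  1.109  1.669  2.706 -0.264] [ 0.4431 -0.0477  0.7428] [2.685 0.013 0.683] z [ 0.269 -0.349 -0.898] y [ 0.571 -0.693  0.441] F [ 0.24 -0.98  1.4 ] w 0.0007
```

The arm took the overhead branch, with J1 at -2.8. I'll back out and then swing out to the -y side so J1 unwinds.

Call:
{"fn": "send_rows", "kwargs": {"plan": [[[1,-0.03,-0.01,0.03,-3],[1,-0.06,-0.02,0.05,-6],[1,-0.1,-0.03,0.08,-9],[1,-0.13,-0.04,0.11,-12],[1,-0.17,-0.05,0.14,-15],[1,-0.2,-0.05,0.17,-18],[1,-0.24,-0.06,0.2,-21],[1,-0.27,-0.08,0.22,-23],[1,-0.3,-0.1,0.22,-25],[1,-0.32,-0.13,0.2,-25],[1,-0.32,-0.16,0.18,-25],[1,-0.32,-0.19,0.16,-25]]]}}

```text
clock: 9.1
tcp_pos: [0.1165, -0.1915, 0.9125]
eef_rot: [2.66, 0.011, 0.249]
wrist_force: [-2.8, -4.9, 0.2]
gripper_width: 0.0003
```

```bash
python3 st.py
```

```text
9.1 [-2.972 -0.523  0.812  1.116  2.6   -0.608] [ 0.1165 -0.1915  0.9125] [2.66  0.011 0.249] z [ 0.105 -0.452 -0.886] y [ 0.223 -0.858  0.463] F [-2.84 -4.87  0.15] w 0.0003
```

Call:
{"fn": "send_rows", "kwargs": {"plan": [[[1,-0.03,-0.02,0,0],[1,-0.06,-0.04,0,0],[1,-0.09,-0.07,0,0],[1,-0.12,-0.1,0,0],[1,-0.15,-0.13,0,0],[1,-0.18,-0.16,-0.02,0],[1,-0.2,-0.19,-0.04,0],[1,-0.22,-0.22,-0.06,0]]]}}

```text
clock: 9.77
tcp_pos: [-0.0365, -0.3175, 0.8885]
eef_rot: [2.659, 0.015, 0.252]
wrist_force: [-0.0, 0.9, 0.1]
gripper_width: 0.0006
```

```bash
python3 st.py
```

```text
9.7667 [-2.292 -0.255  0.846  0.482  2.195 -0.622] [-0.0365 -0.3175  0.8885] [2.659 0.015 0.252] z [ 0.103 -0.452 -0.886] y [ 0.228 -0.856  0.464] F [-0.02  0.9   0.14] w 0.0006
```

Call:
{"fn": "send_rows", "kwargs": {"plan": [[[1,0.01,-0.04,-0.02,0],[1,0.02,-0.08,-0.04,0],[1,0.04,-0.11,-0.06,0],[1,0.06,-0.13,-0.08,0],[1,0.09,-0.14,-0.1,0],[1,0.12,-0.14,-0.12,0],[1,0.15,-0.14,-0.14,0],[1,0.18,-0.13,-0.16,0],[1,0.21,-0.12,-0.18,0],[1,0.24,-0.11,-0.2,0],[1,0.27,-0.09,-0.22,0],[1,0.3,-0.07,-0.24,0]]]}}

```text
clock: 10.77
tcp_pos: [0.2651, -0.3862, 0.6467]
eef_rot: [2.66, 0.017, 0.254]
wrist_force: [1.6, -0.6, -0.6]
gripper_width: 0.0003
```

```bash
python3 st.py
```

```text
10.7667 [-1.02  -0.181  1.395 -0.151  1.469  0.273] [ 0.2651 -0.3862  0.6467] [2.66  0.017 0.254] z [ 0.102 -0.452 -0.886] y [ 0.23  -0.856  0.463] F [ 1.6  -0.64 -0.61] w 0.0003
```

Call:
{"fn": "send_rows", "kwargs": {"plan": [[[1,0.03,0.03,-0.01,2],[1,0.06,0.06,-0.03,4],[1,0.09,0.09,-0.05,6],[1,0.12,0.12,-0.06,8],[1,0.15,0.15,-0.08,10],[1,0.18,0.18,-0.1,12],[1,0.21,0.21,-0.11,14],[1,0.24,0.24,-0.13,16],[1,0.27,0.27,-0.15,18],[1,0.3,0.3,-0.17,20],[1,0.33,0.33,-0.18,22],[1,0.36,0.36,-0.2,23]]]}}

```text
clock: 11.77
tcp_pos: [0.593, -0.0566, 0.4647]
eef_rot: [2.659, 0.018, 0.66]
wrist_force: [0.5, -1.4, -0.1]
gripper_width: 0.0005
```

```bash
python3 st.py
cat > w.py <<'E'
from h import *
import sys
s=r.get_state(); M=R.from_euler('xyz',s['eef_rot']).as_matrix(); t=s['tcp_pos']
yaw=.635; ex=np.array([np.cos(yaw),np.sin(yaw),0]);ey=np.array([-ex[1],ex[0],0]);H=np.array([.5971,.0301,.1])
C=np.c_[ex,ey,[0,0,1]]
print("z local",(M[:,2]@C).round(3),"y local",(M[:,1]@C).round(3),"TCP loc",((t-H)@C).round(4),"tip loc",((t+.08*M[:,2]-H)@C).round(4))
E
python3 w.py
python3 -c "
from h import *
im=eyes.snapshot('wrist');cv2.imwrite('pics/w1.png',im)"
```

```text
11.7667 [-0.024  0.138  1.497 -0.404  1.227  0.967] [ 0.593  -0.0566  0.4647] [2.659 0.018 0.66 ] z [ 0.271 -0.377 -0.886] y [ 0.55  -0.695  0.464] F [ 0.46 -1.42 -0.12] w 0.0005
z local [-0.005 -0.464 -0.886] y local [ 0.03  -0.885  0.464] TCP loc [-0.0547 -0.0673  0.3647] tip loc [-0.0551 -0.1045  0.2939]
```

View pics/w1.png

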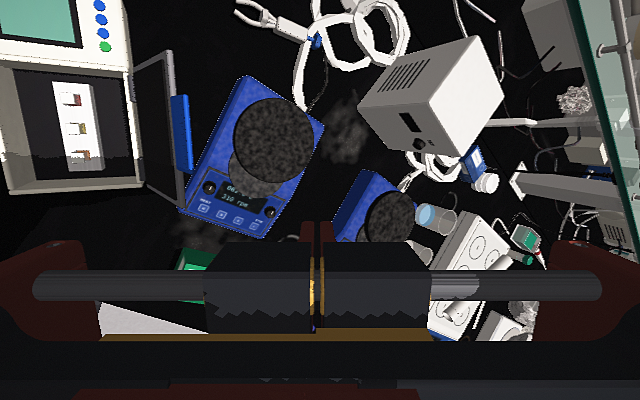

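The wrist view shows the tab edge-on at about x 170–192, y 94–174, to the right of the cover plate, with the well at upper left. I'll check my model against these pixels.

```bash
cat > c.py <<'E'
from h import *
yaw=.635; ex=np.array([np.cos(yaw),np.sin(yaw),0]);ey=np.array([-ex[1],ex[0],0]);H=np.array([.5971,.0301,.1]);ez=np.array([0,0,1.])
rim=[H+x*ex+y*ey for x,y in((.075,.003),(-.075,.003),(-.075,.133),(.075,.133))]
print("rim",proj("wrist",rim).round().tolist())
for a in (1.7,1.76,1.8,1.85):
    d=ey*np.cos(a)+ez*np.sin(a);n=-ey*np.sin(a)+ez*np.cos(a)
    P=[H+q*d+s*ex+.001*n+m*n for q in(.165,) for m in (0,.005) for s in(.035,-.035)]
    P+=[H+.131*d+s*ex for s in (.075,-.075)]
    print(a,proj("wrist",P).round().tolist())
im=cv2.imread("pics/w1.png");hsv=cv2.cvtColor(im,cv2.COLOR_BGR2HSV)[80:190,150:215]
m=cv2.inRange(hsv,(100,150,50),(130,255,255));_,_,st,_=cv2.connectedComponentsWithStats(m);print((st+[150,80,0,0,0])[1:].tolist())
cv2.imwrite("pics/w2.png",cv2.resize(im[:220,:260],None,fx=2.7,fy=2.7,interpolation=cv2.INTER_CUBIC))
E
python3 c.py
```

```text
rim [[134.0, 71.0], [148.0, 192.0], [15.0, 200.0], [-18.0, 56.0]]
1.7 [[158.0, 97.0], [166.0, 184.0], [165.0, 98.0], [173.0, 183.0], [147.0, 50.0], [164.0, 218.0]]
1.76 [[172.0, 98.0], [179.0, 183.0], [178.0, 99.0], [185.0, 182.0], [157.0, 52.0], [173.0, 217.0]]
1.8 [[180.0, 99.0], [187.0, 182.0], [187.0, 100.0], [193.0, 182.0], [164.0, 53.0], [179.0, 216.0]]
1.85 [[190.0, 100.0], [196.0, 181.0], [196.0, 101.0], [202.0, 181.0], [172.0, 55.0], [185.0, 215.0]]
[[170, 94, 45, 96, 2012], [214, 128, 1, 1, 1], [198, 169, 17, 21, 127]]
```

View pics/w2.png

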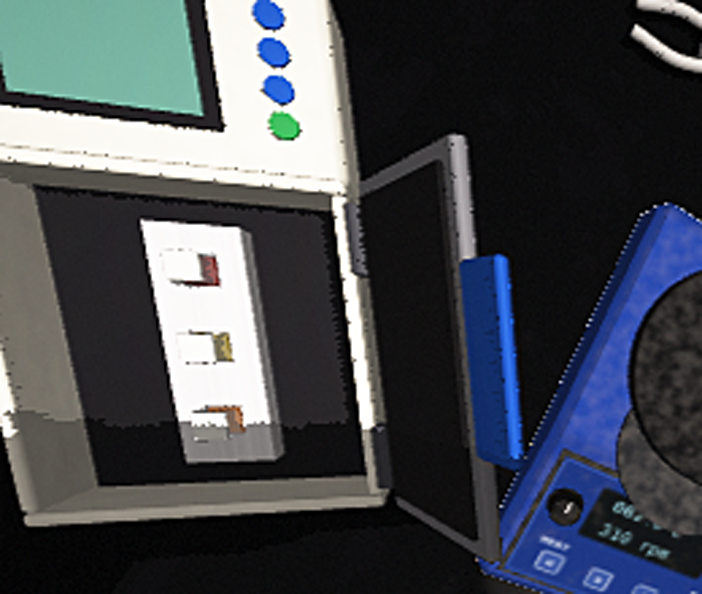

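The cover is at about 1.78 rad and the model agrees to roughly 5 mm. I'll go down to a staging point about 30 mm behind the tab.

Call:
{"fn": "send_rows", "kwargs": {"plan": [[[1,0.02,0.024,-0.02,0],[1,0.039,0.048,-0.04,0],[1,0.039,0.048,-0.06,0],[1,0.039,0.048,-0.09,0],[1,0.039,0.048,-0.12,0],[1,0.039,0.048,-0.141,0],[1,0.039,0.048,-0.141,0]]]}}

```text
clock: 12.4
tcp_pos: [0.6324, -0.0038, 0.3131]
eef_rot: [2.67, 0.027, 0.665]
wrist_force: [-1.2, 0.7, -0.0]
gripper_width: 0.0006
```

```bash
python3 st.py; python3 w.py; python3 -c "
from h import *
im=eyes.snapshot('side');cv2.imwrite('pics/s2.png',cv2.resize(im[120:270,200:420],None,fx=3.6,fy=3.6,interpolation=cv2.INTER_CUBIC))"
```

```text
12.4 [ 0.071  0.329  1.617 -0.483  0.994  1.196] [ 0.6324 -0.0038  0.3131] [2.67  0.027 0.665] z [ 0.262 -0.372 -0.89 ] y [ 0.559 -0.693  0.454] F [-1.21  0.71 -0.01] w 0.0006
z local [-0.01  -0.455 -0.89 ] y local [ 0.039 -0.89   0.454] TCP loc [ 0.0083 -0.0482  0.2131] tip loc [ 0.0075 -0.0846  0.1418]
```

View pics/s2.png

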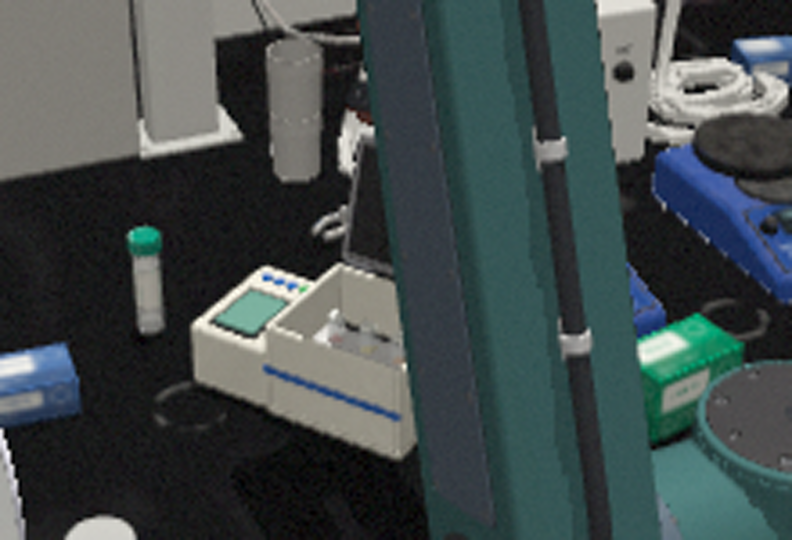

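Call:
{"fn": "send_rows", "kwargs": {"plan": [[[1,-0.002,0.002,0.004,0],[1,-0.004,0.005,0.007,0],[1,-0.005,0.007,0.007,0],[1,-0.007,0.01,0.007,0],[1,-0.009,0.012,0.007,0],[1,-0.011,0.015,0.007,0],[1,-0.012,0.017,0.007,0],[1,-0.014,0.019,0.007,0],[1,-0.016,0.022,0.007,0],[1,-0.018,0.024,0.007,0],[1,-0.02,0.027,0.007,0],[1,-0.021,0.029,0.007,0]]]}}

```text
clock: 13.45
tcp_pos: [0.6128, 0.0253, 0.3235]
eef_rot: [2.667, 0.023, 0.665]
wrist_force: [1.4, -0.9, 2.1]
gripper_width: 0.0007
```

```bash
python3 st.py; python3 w.py; python3 -c "
from h import *
im=eyes.snapshot('wrist');cv2.imwrite('pics/w3.png',im); im=eyes.snapshot('top');cv2.imwrite('pics/t3.png',np.hstack([cv2.resize(im[150:275,190:400],None,fx=2.5,fy=2.5)]))
a=cv2.imread('pics/w3.png')[:330]; b=cv2.imread('pics/t3.png'); 
c=np.zeros((600,800,3),np.uint8); a=cv2.resize(a,None,fx=.85,fy=.85); c[:a.shape[0],:a.shape[1]]=a; c[290:290+min(310,b.shape[0]),:b.shape[1]]=b[:310]; cv2.imwrite('pics/c3.png',c)"
```

```text
13.45 [ 0.127  0.3    1.635 -0.491  1.025  1.247] [0.6128 0.0253 0.3235] [2.667 0.023 0.665] z [ 0.266 -0.372 -0.889] y [ 0.557 -0.693  0.457] F [ 1.44 -0.91  2.08] w 0.0007
z local [-0.007 -0.458 -0.889] y local [ 0.037 -0.889  0.457] TCP loc [ 0.0098 -0.0132  0.2235] tip loc [ 0.0092 -0.0498  0.1523]
```

View pics/c3.png

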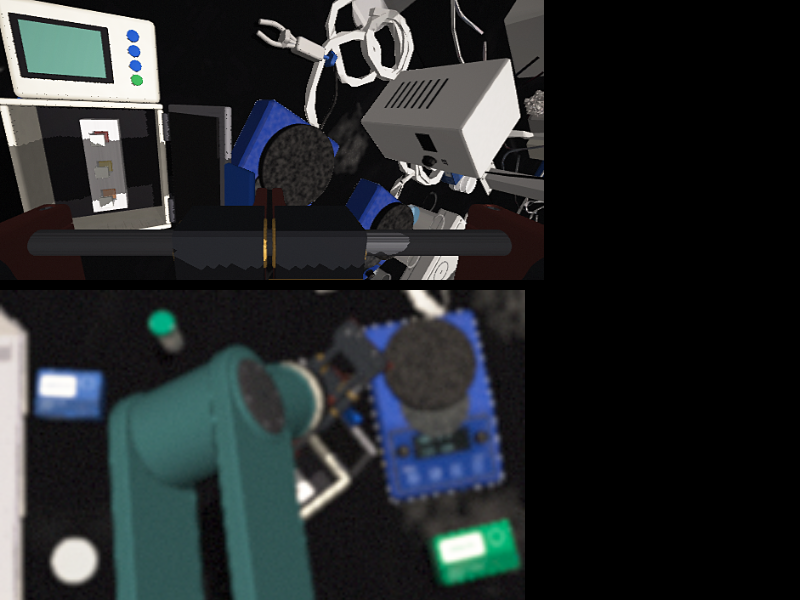

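The finger is at the tab with about 1.5 N of contact. I'll push on to just past upright.

Call:
{"fn": "send_rows", "kwargs": {"plan": [[[1,-0.002,0.003,0,0],[1,-0.004,0.006,0,0],[1,-0.006,0.008,0,0],[1,-0.008,0.011,0.001,0],[1,-0.01,0.014,0.001,0],[1,-0.012,0.017,0.001,0],[1,-0.014,0.02,0.002,0],[1,-0.017,0.023,0.002,0],[1,-0.019,0.026,0.002,0],[1,-0.021,0.028,0.002,0],[1,-0.023,0.031,0.003,0],[1,-0.025,0.034,0.003,0]]]}}

```text
clock: 14.55
tcp_pos: [0.5872, 0.0597, 0.326]
eef_rot: [2.668, 0.024, 0.665]
wrist_force: [0.3, -1.0, -0.4]
gripper_width: 0.0006
```

```bash
python3 st.py; python3 w.py; python3 -c "
from h import *
im=eyes.snapshot('wrist');cv2.imwrite('pics/w4.png',im);
cv2.imwrite('pics/w4c.png',cv2.resize(im[80:260,140:400],None,fx=3,fy=3))"
```

```text
14.55 [ 0.197  0.276  1.662 -0.5    1.054  1.315] [0.5872 0.0597 0.326 ] [2.668 0.024 0.665] z [ 0.265 -0.372 -0.89 ] y [ 0.558 -0.693  0.456] F [ 0.25 -1.03 -0.41] w 0.0006
z local [-0.007 -0.457 -0.89 ] y local [ 0.038 -0.889  0.456] TCP loc [0.0096 0.0297 0.226 ] tip loc [ 0.009  -0.0068  0.1548]
```

View pics/w4c.png

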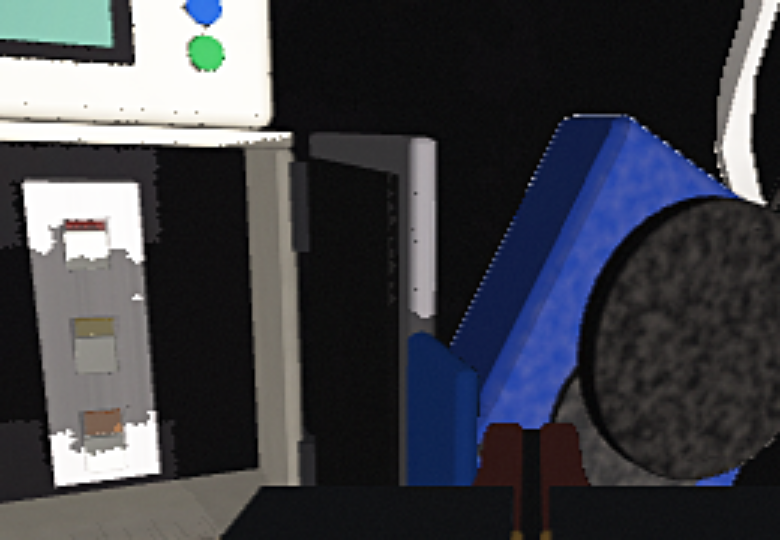

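The finger is touching the tab. The plate's far outer corner is at about (285,127) and the rim's far hinge corner at (238,125). I'll get the angle from those.

```bash
cat > a.py <<'E'
from h import *
yaw=.635; ex=np.array([np.cos(yaw),np.sin(yaw),0]);ey=np.array([-ex[1],ex[0],0]);H=np.array([.5971,.0301,.1]);ez=np.array([0,0,1.])
print("rim",proj("wrist",[H+.075*ex+.003*ey]).round().tolist())
for a in (1.4,1.45,1.5,1.55,1.6,1.65):
    d=ey*np.cos(a)+ez*np.sin(a);n=-ey*np.sin(a)+ez*np.cos(a)
    P=[H+.131*d+.075*ex+m*n for m in (.0015,.0075)]+[H+.165*d+.035*ex+m*n for m in (.001,.006)]
    print(a,proj("wrist",P).round().tolist())
E
python3 a.py
```

```text
rim [[242.0, 124.0]]
1.4 [[261.0, 124.0], [271.0, 125.0], [269.0, 205.0], [278.0, 205.0]]
1.45 [[272.0, 125.0], [282.0, 125.0], [285.0, 204.0], [294.0, 204.0]]
1.5 [[283.0, 125.0], [292.0, 126.0], [300.0, 203.0], [308.0, 203.0]]
1.55 [[293.0, 126.0], [302.0, 126.0], [314.0, 202.0], [322.0, 201.0]]
1.6 [[303.0, 126.0], [311.0, 126.0], [327.0, 201.0], [334.0, 200.0]]
1.65 [[312.0, 126.0], [320.0, 127.0], [339.0, 199.0], [346.0, 198.0]]
```

The cover is at about 1.48 rad and starting to fall slowly. I'll go up, over and down in front, to wait below the tab edge at about the 1.15 rad position.

Call:
{"fn": "send_rows", "kwargs": {"plan": [[[1,0,0,0.02,0],[1,0,0,0.04,0],[1,0,0,0.055,0],[1,-0.006,0.008,0.058,0],[1,-0.02,0.027,0.058,0],[1,-0.034,0.046,0.058,0],[1,-0.0445,0.06,0.05,0],[1,-0.0445,0.06,0.025,0],[1,-0.0445,0.06,0,0],[1,-0.0445,0.06,-0.02,0],[1,-0.0445,0.06,-0.033,0],[1,-0.0445,0.06,-0.033,0]]]}}

```text
clock: 15.6
tcp_pos: [0.5396, 0.1201, 0.2889]
eef_rot: [2.671, 0.03, 0.665]
wrist_force: [-0.3, -0.8, -0.7]
gripper_width: 0.0005
```

```bash
python3 st.py; python3 w.py; python3 -c "
from h import *
im=eyes.snapshot('wrist');cv2.imwrite('pics/w5.png',im)"
```

```text
15.6 [ 0.333  0.29   1.745 -0.532  1.037  1.491] [0.5396 0.1201 0.2889] [2.671 0.03  0.665] z [ 0.259 -0.373 -0.891] y [ 0.561 -0.693  0.453] F [-0.3  -0.84 -0.74] w 0.0005
z local [-0.013 -0.454 -0.891] y local [ 0.041 -0.891  0.453] TCP loc [0.0071 0.1065 0.1889] tip loc [0.0061 0.0702 0.1176]
```

View pics/w5.png

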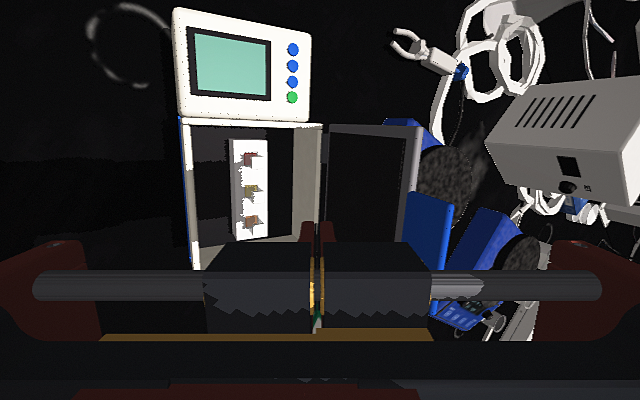

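The finger is in front of the cover at x≈320, and the falling tab is behind it at x≈405–450. I'll hold still and let the cover come down onto it.

Call:
{"fn": "send_rows", "kwargs": {"plan": [[[1,0,0,0,0],[1,0,0,0,0],[1,0,0,0,0],[1,0,0,0,0],[1,0,0,0,0],[1,0,0,0,0],[1,0,0,0,0],[1,0,0,0,0],[1,0,0,0,0],[1,0,0,0,0],[1,0,0,0,0],[1,0,0,0,0]]]}}

```text
clock: 16.65
tcp_pos: [0.5407, 0.1202, 0.2907]
eef_rot: [2.67, 0.028, 0.666]
wrist_force: [0.3, -0.5, -0.4]
gripper_width: 0.0002
```

Call:
{"fn": "send_rows", "kwargs": {"plan": [[[1,0,0,0,0],[1,0,0,0,0],[1,0,0,0,0],[1,0,0,0,0],[1,0,0,0,0],[1,0,0,0,0],[1,0,0,0,0],[1,0,0,0,0],[1,0,0,0,0],[1,0,0,0,0],[1,0,0,0,0],[1,0,0,0,0]]]}}

```text
clock: 17.65
tcp_pos: [0.5407, 0.1202, 0.2907]
eef_rot: [2.67, 0.028, 0.666]
wrist_force: [0.6, -0.3, -0.7]
gripper_width: 0.0003
```

```bash
python3 st.py; python3 w.py
python3 - <<'E'
from h import *
from a import *
im=eyes.snapshot('wrist');cv2.imwrite('pics/w6.png',im)
for a in (.9,1.,1.05,1.1,1.15,1.2,1.3):
    d=ey*np.cos(a)+ez*np.sin(a);n=-ey*np.sin(a)+ez*np.cos(a)
    P=[H+.131*d+.075*ex+m*n for m in (.0015,.0075)]+[H+.165*d+.035*ex+m*n for m in (.001,.006)]
    print(a,proj("wrist",P).round().tolist())
E
```

```text
17.65 [ 0.333  0.289  1.742 -0.532  1.038  1.489] [0.5407 0.1202 0.2907] [2.67  0.028 0.666] z [ 0.261 -0.373 -0.891] y [ 0.56  -0.693  0.454] F [ 0.55 -0.25 -0.66] w 0.0003
z local [-0.011 -0.455 -0.891] y local [ 0.04  -0.89   0.454] TCP loc [0.008  0.106  0.1907] tip loc [0.0071 0.0696 0.1195]
rim [[325.0, 124.0]]
1.4 [[401.0, 127.0], [410.0, 127.0], [429.0, 206.0], [437.0, 206.0]]
1.45 [[410.0, 127.0], [419.0, 127.0], [442.0, 205.0], [449.0, 205.0]]
1.5 [[419.0, 127.0], [426.0, 128.0], [453.0, 204.0], [460.0, 204.0]]
1.55 [[427.0, 128.0], [434.0, 128.0], [464.0, 203.0], [469.0, 202.0]]
1.6 [[434.0, 128.0], [440.0, 128.0], [473.0, 202.0], [478.0, 201.0]]
1.65 [[441.0, 128.0], [446.0, 129.0], [481.0, 200.0], [486.0, 200.0]]
0.9 [[293.0, 122.0], [303.0, 123.0], [272.0, 203.0], [282.0, 204.0]]
1.0 [[315.0, 123.0], [326.0, 124.0], [304.0, 205.0], [314.0, 206.0]]
1.05 [[327.0, 124.0], [337.0, 124.0], [321.0, 206.0], [331.0, 207.0]]
1.1 [[338.0, 124.0], [348.0, 124.0], [337.0, 207.0], [348.0, 207.0]]
1.15 [[349.0, 124.0], [360.0, 125.0], [354.0, 207.0], [364.0, 208.0]]
1.2 [[360.0, 125.0], [370.0, 125.0], [370.0, 208.0], [380.0, 208.0]]
1.3 [[382.0, 126.0], [391.0, 126.0], [401.0, 207.0], [410.0, 207.0]]
```

View pics/w6.png

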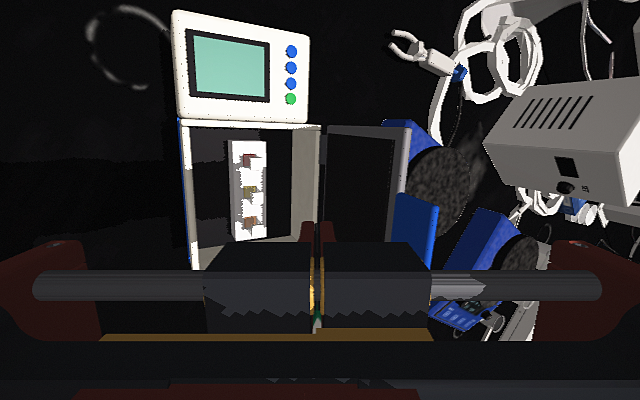

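The cover has only come down to about 1.39 rad, so it started slower than expected. I'll keep waiting.

Call:
{"fn": "send_rows", "kwargs": {"plan": [[[1,0,0,0,0],[1,0,0,0,0],[1,0,0,0,0],[1,0,0,0,0],[1,0,0,0,0],[1,0,0,0,0],[1,0,0,0,0],[1,0,0,0,0],[1,0,0,0,0],[1,0,0,0,0],[1,0,0,0,0],[1,0,0,0,0]]]}}

```text
clock: 18.7
tcp_pos: [0.5407, 0.1202, 0.2907]
eef_rot: [2.67, 0.028, 0.666]
wrist_force: [0.3, -0.2, -0.1]
gripper_width: 0.0007
```

```bash
cat > tr.py <<'E'
from h import *
import glob
k=len(glob.glob('pics/x*.png'))
F=[];im=None
for i in range(3):
    im=eyes.snapshot('wrist'); F.append(r.get_state()['wrist_force'])
cv2.imwrite(f'pics/x{k}.png',im)
h=cv2.cvtColor(im,cv2.COLOR_BGR2HSV); m=cv2.inRange(h,(100,170,40),(125,255,255))
for v in (200,210,220,230):
    c=np.where(m[v,180:520]>0)[0]+180
    runs=np.split(c,np.where(np.diff(c)>3)[0]+1) if len(c) else []
    print(v,[(int(q[0]),int(q[-1])) for q in runs if len(q)>4],end=' ')
print('\nF',np.mean(F,0).round(2))
yaw=.635;ey=np.array([-np.sin(yaw),np.cos(yaw),0]);ex=np.array([np.cos(yaw),np.sin(yaw),0]);H=np.array([.5971,.0301,.1])
for a in np.arange(0,1.5,.1):
    d=ey*np.cos(a)+np.array([0,0,1])*np.sin(a)
    print(round(a,1),proj('wrist',[H+.165*d+.035*ex]).round().astype(int).tolist()[0],end=' ')
E
python3 tr.py; python3 w.py
```

```text
200 [(380, 400)] 210 [(379, 416), (476, 488)] 220 [(378, 414), (471, 508)] 230 [(377, 413), (466, 497)] 
F [0.16 0.11 0.21]
0.0 [145, 168] 0.1 [145, 172] 0.2 [147, 175] 0.3 [153, 179] 0.4 [162, 183] 0.5 [175, 187] 0.6 [193, 191] 0.7 [215, 196] 0.8 [241, 199] 0.9 [270, 203] 1.0 [302, 205] 1.1 [335, 207] 1.2 [368, 208] 1.3 [399, 207] 1.4 [427, 206] z local [-0.011 -0.455 -0.891] y local [ 0.04  -0.89   0.454] TCP loc [0.008  0.106  0.1907] tip loc [0.0072 0.0696 0.1195]
```

Call:
{"fn": "send_rows", "kwargs": {"plan": [[[1,0,0,0,0],[1,0,0,0,0],[1,0,0,0,0],[1,0,0,0,0],[1,0,0,0,0],[1,0,0,0,0],[1,0,0,0,0],[1,0,0,0,0],[1,0,0,0,0],[1,0,0,0,0],[1,0,0,0,0],[1,0,0,0,0]]]}}

```text
clock: 19.85
tcp_pos: [0.5407, 0.1202, 0.2907]
eef_rot: [2.67, 0.028, 0.666]
wrist_force: [-0.3, -0.2, -0.4]
gripper_width: 0.0003
```

```bash
python3 tr.py; python3 w.py
```

```text
200 [(337, 372), (382, 389)] 210 [(336, 367), (380, 385), (476, 488)] 220 [(336, 376), (471, 508)] 230 [(335, 353), (363, 372), (466, 497)] 
F [-0.08 -0.28 -0.41]
0.0 [145, 168] 0.1 [145, 172] 0.2 [147, 175] 0.3 [153, 179] 0.4 [162, 183] 0.5 [175, 187] 0.6 [193, 191] 0.7 [215, 196] 0.8 [241, 199] 0.9 [270, 203] 1.0 [302, 205] 1.1 [335, 207] 1.2 [368, 208] 1.3 [399, 207] 1.4 [427, 206] z local [-0.011 -0.455 -0.891] y local [ 0.04  -0.89   0.454] TCP loc [0.008  0.106  0.1907] tip loc [0.0071 0.0697 0.1194]
```

Call:
{"fn": "send_rows", "kwargs": {"plan": [[[1,0,0,0,0],[1,0,0,0,0],[1,0,0,0,0],[1,0,0,0,0]]]}}

```text
clock: 20.33
tcp_pos: [0.5406, 0.1202, 0.2907]
eef_rot: [2.67, 0.028, 0.666]
wrist_force: [-0.3, 0.1, 0.1]
gripper_width: 0.0001
```

```bash
python3 tr.py | head -2; python3 tr.py | head -2
```

```text
200 [(334, 372), (382, 389)] 210 [(333, 367), (380, 385), (476, 488)] 220 [(333, 377), (471, 508)] 230 [(334, 353), (363, 372), (465, 497)] 
F [ 0.36  0.01 -0.06]
200 [(334, 372), (382, 389)] 210 [(333, 367), (380, 385), (476, 488)] 220 [(333, 376), (471, 508)] 230 [(334, 352), (363, 372), (465, 497)] 
F [-0.65  0.58 -0.54]
```

The cover is at rest at about 1.12 rad: two readings show the same edge at x≈333, with under 1 N on the wrist. Now I'll lower it along the arc, at about 0.12 rad per second.

```bash
cat > nx.py <<'E'
from h import *
import sys
s=r.get_state(); M=R.from_euler('xyz',s['eef_rot']).as_matrix()
yaw=.635; ex=np.array([np.cos(yaw),np.sin(yaw),0]);ey=np.array([-ex[1],ex[0],0]);H=np.array([.5971,.0301,.1])
tip=s['tcp_pos']+.08*M[:,2]
C=np.c_[ex,ey,[0,0,1]]
print('t',s['clock'],'tiploc',((tip-H)@C).round(4),'F',(s['wrist_force']@C).round(2))
for a in map(float,sys.argv[1:]):
    g=H+.007*ex+(.165*np.cos(a)-.0022)*ey+np.array([0,0,.165*np.sin(a)-.0291])
    print(a,((g-tip)*1000).round(1).tolist())
E
python3 nx.py 1.06 1.0 .94 .88
```

```text
t 20.6333 tiploc [0.0071 0.0696 0.1194] F [-0.76  1.67 -1.05]
1.06 [-5.3, 7.0, -4.6]
1.0 [-10.4, 13.9, -9.7]
0.94 [-15.2, 20.4, -15.3]
0.88 [-19.8, 26.7, -21.4]
```

Call:
{"fn": "send_rows", "kwargs": {"plan": [[[1,-0.0009,0.0012,-0.0008,0],[1,-0.0018,0.0024,-0.0016,0],[1,-0.0027,0.0035,-0.0024,0],[1,-0.0036,0.0047,-0.0031,0],[1,-0.0045,0.0059,-0.0039,0],[1,-0.0053,0.007,-0.0046,0],[1,-0.0062,0.0082,-0.0054,0],[1,-0.007,0.0093,-0.0063,0],[1,-0.0079,0.0105,-0.0071,0],[1,-0.0087,0.0116,-0.008,0],[1,-0.0096,0.0128,-0.0088,0],[1,-0.0104,0.0139,-0.0097,0]]]}}

```text
clock: 21.63
tcp_pos: [0.5302, 0.1342, 0.2809]
eef_rot: [2.67, 0.028, 0.666]
wrist_force: [-0.1, 1.0, -1.4]
gripper_width: 0.0009
```

```bash
python3 tr.py |head -2; python3 nx.py .94 .88 .82
```

```text
200 [(340, 348), (357, 387), (399, 404)] 210 [(340, 348), (352, 382), (395, 400), (486, 497)] 220 [(339, 391), (481, 518)] 230 [(338, 368), (378, 385), (476, 508)] 
F [-0.26  0.95 -0.12]
t 21.7833 tiploc [0.007  0.0872 0.1096] F [ 0.69  1.01 -0.23]
0.94 [-4.7, 6.4, -5.5]
0.88 [-9.3, 12.7, -11.6]
0.82 [-13.7, 18.7, -18.1]
```

Call:
{"fn": "send_rows", "kwargs": {"plan": [[[1,-0.0008,0.0011,-0.0009,0],[1,-0.0016,0.0021,-0.0018,0],[1,-0.0024,0.0032,-0.0027,0],[1,-0.0031,0.0043,-0.0037,0],[1,-0.0039,0.0053,-0.0046,0],[1,-0.0047,0.0064,-0.0055,0],[1,-0.0055,0.0075,-0.0065,0],[1,-0.0062,0.0085,-0.0075,0],[1,-0.007,0.0096,-0.0086,0],[1,-0.0078,0.0106,-0.0096,0],[1,-0.0085,0.0117,-0.0106,0],[1,-0.0093,0.0127,-0.0116,0]]]}}

```text
clock: 22.78
tcp_pos: [0.5208, 0.147, 0.2692]
eef_rot: [2.67, 0.028, 0.666]
wrist_force: [-0.2, 0.4, -0.3]
gripper_width: 0.0005
```

```bash
python3 tr.py |head -2; python3 nx.py .81 .74 .67
```

```text
200 [(346, 354), (371, 403), (414, 419)] 210 [(341, 353), (366, 396), (400, 404), (497, 504)] 220 [(340, 353), (364, 394), (399, 407), (491, 519)] 230 [(340, 352), (363, 383), (485, 519)] 
F [-0.61  1.07 -0.29]
t 22.9333 tiploc [0.007  0.1031 0.0979] F [-0.51  1.01 -0.35]
0.81 [-5.1, 6.8, -7.5]
0.74 [-9.9, 13.3, -15.8]
0.67 [-14.3, 19.3, -24.6]
```

Call:
{"fn": "send_rows", "kwargs": {"plan": [[[1,-0.0009,0.0011,-0.0012,0],[1,-0.0017,0.0023,-0.0025,0],[1,-0.0026,0.0034,-0.0037,0],[1,-0.0034,0.0045,-0.005,0],[1,-0.0043,0.0057,-0.0062,0],[1,-0.0051,0.0068,-0.0075,0],[1,-0.0059,0.0079,-0.0089,0],[1,-0.0067,0.009,-0.0103,0],[1,-0.0075,0.0101,-0.0116,0],[1,-0.0083,0.0111,-0.013,0],[1,-0.0091,0.0122,-0.0144,0],[1,-0.0099,0.0133,-0.0158,0]]]}}

```text
clock: 23.93
tcp_pos: [0.5108, 0.1605, 0.2533]
eef_rot: [2.671, 0.028, 0.666]
wrist_force: [0.2, 0.7, 0.9]
gripper_width: 0.0005
```

```bash
python3 tr.py |head -2; python3 nx.py .67 .6 .53; python3 -c "
import cv2,numpy as np
a=[cv2.resize(cv2.imread(f'pics/x{k}.png')[:345],(400,215)) for k in (1,4,5)]
import glob;n=len(glob.glob('pics/x*.png'))-1
a.append(cv2.resize(cv2.imread(f'pics/x{n}.png')[:345],(400,215)));print(n)
cv2.imwrite('pics/m.png',np.vstack([np.hstack(a[:2]),np.hstack(a[2:])]))"
```

```text
200 [(351, 362), (389, 436)] 210 [(342, 361), (387, 429)] 220 [(341, 360), (386, 412), (416, 421), (505, 519)] 230 [(340, 359), (385, 407), (419, 425), (499, 519)] 
F [-0.71  1.03 -0.14]
t 24.0833 tiploc [0.0069 0.1198 0.082 ] F [ 0.07  1.03 -0.61]
0.67 [-4.3, 5.9, -8.6]
0.6 [-8.3, 11.5, -17.9]
0.53 [-12.0, 16.4, -27.7]
6
```

View pics/m.png

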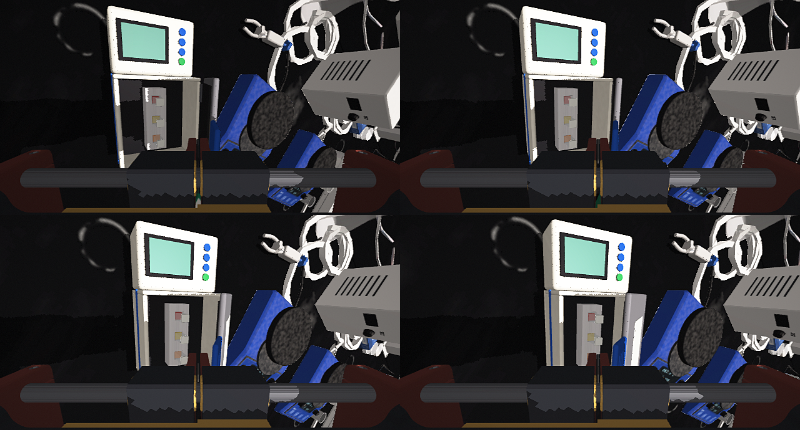

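The four frames show the cover closing with the finger, with the tab staying right behind the finger's back (x≈340–360). I'll continue.

Call:
{"fn": "send_rows", "kwargs": {"plan": [[[1,-0.0007,0.001,-0.0014,0],[1,-0.0014,0.002,-0.0029,0],[1,-0.0022,0.003,-0.0043,0],[1,-0.0029,0.0039,-0.0057,0],[1,-0.0036,0.0049,-0.0072,0],[1,-0.0043,0.0059,-0.0086,0],[1,-0.005,0.0068,-0.0101,0],[1,-0.0057,0.0078,-0.0117,0],[1,-0.0063,0.0087,-0.0132,0],[1,-0.007,0.0096,-0.0148,0],[1,-0.0077,0.0106,-0.0163,0],[1,-0.0083,0.0115,-0.0179,0]]]}}

```text
clock: 25.08
tcp_pos: [0.5024, 0.172, 0.2351]
eef_rot: [2.671, 0.029, 0.666]
wrist_force: [-1.1, 1.5, 0.8]
gripper_width: 0.0009
```

```bash
python3 tr.py |head -2; python3 nx.py .53 .46 .4
```

```text
200 [(357, 369), (411, 442)] 210 [(342, 369), (410, 441), (446, 452)] 220 [(341, 367), (408, 435), (439, 447)] 230 [(340, 366), (407, 435)] 
F [-1.02  1.71 -0.21]
t 25.2333 tiploc [0.007  0.1342 0.0639] F [0.26 1.48 0.06]
0.53 [-3.6, 4.8, -9.6]
0.46 [-6.8, 9.2, -19.7]
0.4 [-9.3, 12.6, -28.7]
```

Call:
{"fn": "send_rows", "kwargs": {"plan": [[[1,-0.0006,0.0008,-0.0016,0],[1,-0.0012,0.0016,-0.0032,0],[1,-0.0018,0.0024,-0.0048,0],[1,-0.0024,0.0032,-0.0064,0],[1,-0.003,0.004,-0.008,0],[1,-0.0036,0.0048,-0.0096,0],[1,-0.0041,0.0055,-0.0113,0],[1,-0.0047,0.0063,-0.013,0],[1,-0.0052,0.007,-0.0146,0],[1,-0.0057,0.0077,-0.0163,0],[1,-0.0063,0.0085,-0.018,0],[1,-0.0068,0.0092,-0.0197,0]]]}}

```text
clock: 26.23
tcp_pos: [0.4955, 0.1813, 0.2153]
eef_rot: [2.671, 0.029, 0.666]
wrist_force: [-2.1, 3.5, 0.7]
gripper_width: 0.0003
```

```bash
python3 tr.py |head -2; python3 nx.py .4 .34 .28
```

```text
200 [(365, 375), (435, 473), (477, 481)] 210 [(342, 375), (434, 458), (468, 474)] 220 [(341, 374), (432, 453), (465, 470)] 230 [(341, 373), (431, 450), (454, 462)] 
F [-1.91  2.33  0.35]
t 26.3833 tiploc [0.007  0.1457 0.044 ] F [-0.56  2.71  0.35]
0.4 [-2.4, 3.3, -8.9]
0.34 [-4.5, 6.2, -18.1]
0.28 [-6.3, 8.6, -27.5]
```

Call:
{"fn": "send_rows", "kwargs": {"plan": [[[1,-0.0006,0.0008,-0.0015,0],[1,-0.0011,0.0015,-0.003,0],[1,-0.0017,0.0022,-0.0045,0],[1,-0.0022,0.0029,-0.0059,0],[1,-0.0026,0.0036,-0.0074,0],[1,-0.003,0.0042,-0.0089,0],[1,-0.0034,0.0048,-0.0104,0],[1,-0.0038,0.0053,-0.012,0],[1,-0.0042,0.0058,-0.0135,0],[1,-0.0046,0.0063,-0.015,0],[1,-0.005,0.0068,-0.0166,0],[1,-0.0053,0.0072,-0.0181,0]]]}}

```text
clock: 27.38
tcp_pos: [0.4901, 0.1886, 0.197]
eef_rot: [2.671, 0.029, 0.667]
wrist_force: [-0.5, 0.3, -0.3]
gripper_width: 0.0005
```

```bash
python3 tr.py |head -2; python3 nx.py .28 .23 .18
```

```text
200 [(294, 298), (371, 380), (458, 484), (490, 500)] 210 [(342, 381), (456, 493)] 220 [(341, 380), (455, 486)] 230 [(340, 379), (453, 468)] 
F [-0.43  0.7  -1.04]
t 27.5333 tiploc [0.007  0.1548 0.0257] F [ 0.06  0.76 -1.07]
0.28 [-1.0, 1.3, -9.2]
0.23 [-2.2, 3.0, -17.2]
0.18 [-3.2, 4.3, -25.3]
```

Call:
{"fn": "send_rows", "kwargs": {"plan": [[[1,-0.0003,0.0003,-0.0014,0],[1,-0.0005,0.0007,-0.0028,0],[1,-0.0008,0.001,-0.0042,0],[1,-0.001,0.0014,-0.0056,0],[1,-0.0013,0.0017,-0.0071,0],[1,-0.0015,0.0021,-0.0085,0],[1,-0.0018,0.0024,-0.01,0],[1,-0.002,0.0027,-0.0114,0],[1,-0.0022,0.003,-0.0129,0],[1,-0.0024,0.0033,-0.0143,0],[1,-0.0026,0.0036,-0.0158,0],[1,-0.0028,0.0038,-0.0172,0]]]}}

```text
clock: 28.53
tcp_pos: [0.4872, 0.1925, 0.1796]
eef_rot: [2.671, 0.029, 0.667]
wrist_force: [-2.0, 1.6, 0.2]
gripper_width: 0.0003
```

```bash
python3 tr.py |head -2; python3 nx.py .18 .14 .1
```

```text
200 [(308, 312), (480, 502)] 210 [(307, 311), (342, 385), (478, 497)] 220 [(307, 311), (341, 384), (476, 496), (501, 506)] 230 [(340, 383), (474, 489), (497, 503)] 
F [-1.98  3.19 -0.65]
t 28.6833 tiploc [0.007  0.1596 0.0084] F [ 0.15  3.67 -0.35]
0.18 [-0.3, 0.4, -7.9]
0.14 [-0.9, 1.3, -14.4]
0.1 [-1.4, 1.9, -21.0]
```

Call:
{"fn": "send_rows", "kwargs": {"plan": [[[1,-0.0004,0.0005,-0.0012,0],[1,-0.0006,0.0008,-0.0024,0],[1,-0.0008,0.0011,-0.0036,0],[1,-0.0009,0.0013,-0.0048,0],[1,-0.0011,0.0015,-0.006,0],[1,-0.0012,0.0017,-0.0072,0],[1,-0.0014,0.0019,-0.0084,0],[1,-0.0015,0.0021,-0.0096,0],[1,-0.0017,0.0023,-0.0108,0],[1,-0.0018,0.0025,-0.012,0],[1,-0.0019,0.0027,-0.0132,0],[1,-0.002,0.0028,-0.0144,0]]]}}

```text
clock: 29.68
tcp_pos: [0.4852, 0.1953, 0.1651]
eef_rot: [2.671, 0.029, 0.667]
wrist_force: [-1.3, 0.6, -0.6]
gripper_width: 0.0001
```

```bash
python3 tr.py |head -2; python3 nx.py .1 .06 .02 0 -.04
```

```text
200 [(320, 324), (500, 517)] 210 [(319, 324), (341, 389), (497, 519)] 220 [(319, 323), (341, 388), (495, 509)] 230 [(340, 387), (493, 518)] 
F [-0.29  0.82 -1.47]
t 29.8333 tiploc [ 0.007   0.1631 -0.0062] F [ 0.72  0.24 -1.04]
0.1 [0.7, -0.9, -6.5]
0.06 [0.3, -0.5, -13.1]
0.02 [0.2, -0.2, -19.6]
0.0 [0.2, -0.2, -22.9]
-0.04 [0.2, -0.3, -29.5]
```

Call:
{"fn": "send_rows", "kwargs": {"plan": [[[1,0,0,-0.001,0],[1,-0.0001,0.0001,-0.002,0],[1,-0.0001,0.0001,-0.003,0],[1,-0.0002,0.0002,-0.004,0],[1,-0.0002,0.0003,-0.005,0],[1,-0.0003,0.0003,-0.006,0],[1,-0.0003,0.0004,-0.007,0],[1,-0.0003,0.0004,-0.008,0],[1,-0.0004,0.0005,-0.009,0],[1,-0.0004,0.0005,-0.01,0],[1,-0.0005,0.0006,-0.011,0],[1,-0.0005,0.0006,-0.012,0]]]}}

```text
clock: 30.83
tcp_pos: [0.4846, 0.1961, 0.153]
eef_rot: [2.672, 0.029, 0.667]
wrist_force: [-3.5, 3.8, -1.0]
gripper_width: 0.0004
```

```bash
python3 tr.py |head -2; python3 nx.py .02 0 -.04
```

```text
200 [(328, 334)] 210 [(328, 333), (341, 392), (514, 519)] 220 [(327, 332), (340, 390), (512, 519)] 230 [(339, 390), (509, 519)] 
F [-2.29  4.13 -1.4 ]
t 30.9833 tiploc [ 0.007   0.1641 -0.0183] F [ 0.64  4.56 -1.11]
0.02 [0.8, -1.0, -7.5]
0.0 [0.8, -1.0, -10.8]
-0.04 [0.8, -1.1, -17.4]
```

Call:
{"fn": "send_rows", "kwargs": {"plan": [[[1,-0.0003,0.0004,-0.0007,0],[1,-0.0005,0.0006,-0.0014,0],[1,-0.0006,0.0008,-0.0021,0],[1,-0.0007,0.0009,-0.0028,0],[1,-0.0007,0.0009,-0.0035,0],[1,-0.0007,0.001,-0.0042,0],[1,-0.0008,0.001,-0.0049,0],[1,-0.0008,0.001,-0.0056,0],[1,-0.0008,0.001,-0.0063,0],[1,-0.0008,0.001,-0.007,0],[1,-0.0008,0.001,-0.0077,0],[1,-0.0008,0.001,-0.0084,0]]]}}

```text
clock: 31.98
tcp_pos: [0.484, 0.197, 0.1447]
eef_rot: [2.671, 0.029, 0.667]
wrist_force: [-0.3, 0.3, 0.1]
gripper_width: 0.0004
```

```bash
python3 tr.py |head -2; python3 nx.py 0 -.04
```

```text
200 [(335, 341)] 210 [(334, 394)] 220 [(334, 393)] 230 [(334, 392)] 
F [-0.04  0.13 -0.07]
t 32.1333 tiploc [ 0.007   0.1652 -0.0266] F [ 0.67  0.33 -0.18]
0.0 [1.4, -1.9, -2.5]
-0.04 [1.5, -2.1, -9.1]
```

Wrist force has gone to zero, so the cover is probably resting on the rim. I'll lower the finger further, slowly, and see whether the tab stays still while the hand moves away.

Call:
{"fn": "send_rows", "kwargs": {"plan": [[[1,0,0,-0.0007,0],[1,0,0,-0.0014,0],[1,0,0,-0.0021,0],[1,0,0,-0.0028,0],[1,0,0,-0.0035,0],[1,0,0,-0.0042,0],[1,0,0,-0.0049,0],[1,0,0,-0.0056,0],[1,0,0,-0.0063,0],[1,0,0,-0.007,0],[1,0,0,-0.0077,0],[1,0,0,-0.0084,0]]]}}

```text
clock: 33.13
tcp_pos: [0.4839, 0.197, 0.1362]
eef_rot: [2.671, 0.029, 0.667]
wrist_force: [-0.1, -0.4, 1.2]
gripper_width: 0.0002
```

```bash
python3 tr.py |head -2; python3 nx.py 0
python3 - <<'E'
from h import *
yaw=.635; ex=np.array([np.cos(yaw),np.sin(yaw),0]);ey=np.array([-ex[1],ex[0],0]);H=np.array([.5971,.0301,.1])
P=lambda a,x,y,z:H+x*ex+y*(ey*np.cos(a)+np.array([0,0,np.sin(a)]))+z*(-ey*np.sin(a)+np.array([0,0,np.cos(a)]))
for a in (0,.03,.06,.1): print(a,proj('wrist',[P(a,.035,.165,.006),P(a,.035,.131,.006),P(a,.075,.131,.0075),P(a,.075,0,.0075)]).round().tolist())
import glob
im=cv2.imread(f"pics/x{len(glob.glob('pics/x*.png'))-1}.png");h=cv2.cvtColor(im,cv2.COLOR_BGR2HSV); m=cv2.inRange(h,(100,120,30),(125,255,255))
_,_,st,_=cv2.connectedComponentsWithStats(m); print([q.tolist() for q in st[1:] if q[4]>60])
E
```

```text
200 [(342, 348)] 210 [(341, 347), (370, 406)] 220 [(340, 346), (351, 405)] 230 [(340, 346), (350, 404)] 
F [-0.08 -0.01 -0.13]
t 33.2833 tiploc [ 0.0069  0.1652 -0.0351] F [-0.54  0.84 -0.37]
0.0 [1.5, -1.9, 6.0]
0 [[360.0, 213.0], [414.0, 206.0], [427.0, 127.0], [564.0, 134.0]]
0.03 [[367.0, 216.0], [420.0, 208.0], [435.0, 127.0], [564.0, 134.0]]
0.06 [[375.0, 220.0], [427.0, 211.0], [442.0, 127.0], [564.0, 134.0]]
0.1 [[386.0, 224.0], [437.0, 213.0], [453.0, 128.0], [564.0, 134.0]]
[[499, 16, 14, 20, 209], [495, 41, 13, 18, 192], [596, 55, 27, 22, 283], [491, 64, 13, 18, 183], [338, 123, 18, 119, 957], [526, 122, 84, 146, 5087], [349, 206, 59, 36, 1814], [621, 235, 19, 29, 345], [498, 301, 41, 32, 582]]
```

The cover matches the model at 0 rad (tab at 349–408, model 360–414 with the usual 6 px bias), and the tab stayed put as the finger dropped away. I'll leave outward from under the tab, then go up.

Call:
{"fn": "send_rows", "kwargs": {"plan": [[[1,-0.002,0.003,-0.002,0],[1,-0.006,0.008,-0.003,0],[1,-0.012,0.016,-0.003,0],[1,-0.018,0.024,-0.003,0],[1,-0.024,0.032,-0.003,0],[1,-0.027,0.037,-0.003,0],[1,-0.027,0.037,0,0],[1,-0.027,0.037,0.01,0],[1,-0.028,0.038,0.03,0],[1,-0.029,0.039,0.055,0],[1,-0.03,0.04,0.085,0],[1,-0.03,0.04,0.115,0]]]}}

```text
clock: 34.28
tcp_pos: [0.4534, 0.2366, 0.2529]
eef_rot: [2.672, 0.03, 0.667]
wrist_force: [0.8, -0.2, 0.9]
gripper_width: 0.0003
```

Call:
{"fn": "send_rows", "kwargs": {"plan": [[[1,0,0,0.03,0],[1,0,0,0.06,0],[1,-0.01,-0.02,0.09,0],[1,-0.03,-0.05,0.12,0],[1,-0.05,-0.08,0.14,0],[1,-0.06,-0.12,0.16,0],[1,-0.06,-0.15,0.18,0],[1,-0.06,-0.18,0.19,0],[1,-0.06,-0.21,0.2,0],[1,-0.06,-0.24,0.2,0],[1,-0.06,-0.25,0.2,0],[1,-0.06,-0.25,0.2,0]]]}}

```text
clock: 35.28
tcp_pos: [0.3923, -0.0157, 0.454]
eef_rot: [2.671, 0.029, 0.663]
wrist_force: [-0.2, -0.1, -0.8]
gripper_width: 0.0004
```

```bash
python3 st.py
python3 - <<'E'
from h import *
im=eyes.snapshot('top');cv2.imwrite('pics/tf.png',im);cv2.imwrite('pics/sf.png',eyes.snapshot('side'))
yaw=.635; ex=np.array([np.cos(yaw),np.sin(yaw),0]);ey=np.array([-ex[1],ex[0],0]);H=np.array([.5971,.0301,.1])
P=[H+x*ex+y*ey+.006*np.array([0,0,1]) for y in(.165,.133) for x in(.035,-.035)]
for n,f in(("top","tf"),("side","sf")):
    I=cv2.imread(f"pics/{f}.png");h=cv2.cvtColor(I,cv2.COLOR_BGR2HSV);m=cv2.inRange(h,(100,140,50),(125,255,255));_,_,st,ce=cv2.connectedComponentsWithStats(m)
    print(n,proj(n,P).round().tolist());print([q[:5].tolist() for q in st[1:] if q[4]>8 and 180<q[0]<380 and 130<q[1]<280])
a=cv2.imread("pics/top0.png")
for nm,(x,y,w,h_) in dict(petri=(205,245,30,28),filter=(200,178,36,28),tube=(245,155,18,20),wipes=(360,240,40,30)).items():
    print(nm,np.abs(a[y:y+h_,x:x+w].astype(int)-im[y:y+h_,x:x+w]).mean().round(1))
E
```

```text
35.2833 [ 0.088 -0.167  1.818 -0.426  1.271  1.071] [ 0.3923 -0.0157  0.454 ] [2.671 0.029 0.663] z [ 0.259 -0.374 -0.891] y [ 0.559 -0.694  0.454] F [-0.21 -0.14 -0.81] w 0.0004
top [[273.0, 229.0], [285.0, 245.0], [280.0, 223.0], [293.0, 239.0]]
[[368, 157, 13, 15, 83], [334, 162, 57, 72, 1115], [377, 178, 11, 23, 136], [204, 181, 5, 4, 10], [210, 181, 22, 21, 183], [272, 224, 20, 23, 244]]
side [[278.0, 217.0], [296.0, 223.0], [283.0, 212.0], [301.0, 218.0]]
[[313, 178, 22, 31, 358], [278, 213, 22, 11, 125], [273, 222, 37, 14, 43]]
petri 3.0
filter 2.6
tube 3.7
wipes 11.5
```

The tab matches the shut position within 1–2 px in both views. I'll check the green box's position, since the arm may be covering it, and then hand in.

Run:
```python
from h import *
for n,(a,b),(x0,x1,y0,y1) in (("top",("top0","tf"),(340,420,225,275)),("side",("side0","sf"),(300,480,180,290))):
    for f in (a,b):
        h=cv2.cvtColor(cv2.imread(f"pics/{f}.png"),cv2.COLOR_BGR2HSV)[y0:y1,x0:x1];m=cv2.inRange(h,(60,150,50),(82,255,255))
        _,_,st,ce=cv2.connectedComponentsWithStats(m);i=1+st[1:,4].argmax();print(n,f,st[i].tolist(),ce[i].round(1))
print(r.close_job())
```

```text
top top0 [23, 17, 35, 26, 452] [42.4 30.7]
top tf [26, 17, 32, 26, 386] [45.2 30. ]
side side0 [106, 37, 1, 1, 1] [106.  37.]Traceback (most recent call last):
  File "<stdin>", line 5, in <module>
ValueError: attempt to get argmax of an empty sequence
```

The green box's right, top and bottom edges haven't moved; only its left edge is hidden by the arm. I'm handing in.

```bash
python3 -c "
from plant import r
print(r.close_job())"
```

```text
the job is handed in; nothing more can be done
None
```

The cover is fully shut, and it was lowered on the finger the whole way with no bang. I handed the job in at about 35 s with the arm up and clear.

**How it went:**
- **Tip:** I pushed the cover from behind to about 1.48 rad, with roughly 1.5 N.
- **Catch:** I moved the finger over to the front. The falling cover came to rest on its back at about 1.12 rad.
- **Lower:** I lowered it along its arc over about 11 s. The highest wrist force I read was about 5 N, and it was zero at the rim.
- **Leave:** The finger dropped clear below the tab, went outward, then up.

**Last checks:**
- **Cover:** The tab matched the shut position within 1–2 px in the top and side views.
- **Petri dish, filter box and tube:** Their image patches looked unchanged.
- **Wipes box:** Its patch changed and the left edge differed by 3 px, probably because the arm covered it. Its other edges had not moved.
- **Timer and cuvettes:** I did not check the timer. The cuvettes looked in place in the wrist pictures while the cover was coming down, but are hidden now.

**Possible problem:** While freeing the arm from an awkward pose early on, joint 1 read -2.972 against its -2.97 limit for a moment. That may count as passing its range.

**Tilted tool:** The moves only allow shifts and turns about z, so I got the roughly 26° finger tilt by repeatedly commanding poses out of reach, high above the bench.

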